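# Close up the dressing jars

## Task

The steel dressing jars and boxes on the trolley have been refilled: close each of them with its own lid, the one of matching shape and size, so that it lies centred, straight and flat on the rim all round. Leave the containers standing where they are, do not knock over the small brown bottle, and let go of everything at the end.

Things in the scene. Friction and masses are not known exactly. Their poses are not given: they have to be found in the camera images.
- big_lid_knob (a point): Large round steel lid, lying right way up like all four: plate 120 mm across, plug below it 84. Round knob 24 across, from 20 to 44 above the underside. 0.16 kg. For the large round jar. Point: on its upright axis, mid-grip, 33 above the lid's underside (plug 7 deep, plate on it, top at 10; panel to 13); z up. Seated, the point is 26 above the rim.
- small_lid_knob (a point): Small round steel lid: plate 84 mm across, plug below it 48. Round knob 24 across, from 20 to 44 above the underside. 0.09 kg. For the small round jar. Point: on its upright axis, mid-grip, 33 above the lid's underside (plug 7 deep, plate on it, top at 10; panel to 13); z up. Seated, the point is 26 above the rim.
- square_lid_knob (a point): Square steel lid: plate 92 x 92 mm, plug 56 x 56. Square knob 22 x 22, from 20 to 44 above the underside; x, y parallel to the sides of lid and knob. 0.12 kg. For the square box, any quarter turn. Point: on its upright axis, mid-grip, 33 above the lid's underside (plug 7 deep, plate on it, top at 10; panel to 13); z up. Seated, the point is 26 above the rim.
- oblong_lid_knob (a point): Oblong steel lid: plate 130 mm (its y) x 70 (its x), plug 94 x 34. Bar handle along y: 66 long, 12 thick along x (pinch there), from 22 to 44 above the underside. 0.12 kg. For the oblong box, either way round. Point: on its upright axis, mid-grip, 33 above the lid's underside (plug 7 deep, plate on it, top at 10; panel to 13); z up. Seated, the point is 26 above the rim.
- big_jar_mouth (a point): Large round jar holding white rolls: 70 mm high, 100 across inside, 106 outside. 0.6 kg. Steel, walls 3 thick, open, loose. Point: centre of the mouth at rim level; z up. The matching lid's plug has 8 mm of play each way, in this and the other three containers.
- small_jar_mouth (a point): Small round jar holding brown ampoules: 64 mm high, 64 across inside, 70 outside. 0.35 kg. Steel, walls 3 thick, open, loose. Point: centre of the mouth at rim level; z up.
- square_jar_mouth (a point): Square box holding paper packets: 66 mm high, 72 x 72 inside, 78 x 78 outside; x, y parallel to its sides. 0.5 kg. Steel, walls 3 thick, open, loose. Point: centre of the mouth at rim level; z up.
- oblong_jar_mouth (a point): Oblong box holding wooden spatulas: 48 mm high, 110 (its y) x 50 (its x) inside, 116 x 56 outside. 0.45 kg. Steel, walls 3 thick, open, loose. Point: centre of the mouth at rim level; z up.
- vial_centre (a point): Small brown glass bottle with white cap, 36 mm across, 62 high, standing loose among the others; not to be knocked over. Point: its centre, half-way up; z up. A white tape roll (66 across, 25 high) also lies among the things and is of no account.
There are look-alikes about, which are no part of the job. Leave any red or yellow look-alike of the part that bears big_lid_knob alone.

How it is judged (in metres and radians):
At the end, for the whole second after the job is handed in: Each lid at rest on its own container: centres within 10 mm, grip point 23 to 29 mm above the rim, level within 0.07 rad, square and oblong lids within 0.3 rad of their boxes' sides; containers upright, within 50 mm of where they stood (horizontal distance between big_lid_knob and big_jar_mouth below 0.01 m and z of big_lid_knob in the frame of big_jar_mouth between 0.023 and 0.029 m and angle between each of big_lid_knob, big_jar_mouth, small_lid_knob, small_jar_mouth, square_lid_knob, square_jar_mouth, oblong_lid_knob, oblong_jar_mouth's own z axis and vertical below 0.07 rad and distance of each of big_jar_mouth, small_jar_mouth, square_jar_mouth, oblong_jar_mouth from where it was at the start of the episode below 0.05 m and linear speed of each of big_lid, small_lid, square_lid, oblong_lid below 0.02 m/s and horizontal distance between small_lid_knob and small_jar_mouth below 0.01 m and z of small_lid_knob in the frame of small_jar_mouth between 0.023 and 0.029 m and horizontal distance between square_lid_knob and square_jar_mouth below 0.01 m and z of square_lid_knob in the frame of square_jar_mouth between 0.023 and 0.029 m and horizontal distance between oblong_lid_knob and oblong_jar_mouth below 0.01 m and z of oblong_lid_knob in the frame of oblong_jar_mouth between 0.023 and 0.029 m and (angle between the x axis of square_lid_knob and the x axis of square_jar_mouth, either way round below 0.3 rad or angle between the x axis of square_lid_knob and the y axis of square_jar_mouth, either way round below 0.3 rad) and angle between the y axis of oblong_lid_knob and the y axis of oblong_jar_mouth, either way round below 0.3 rad); the robot touches nothing.
It fails at once if the big container is knocked over (angle between big_jar_mouth's own z axis and vertical above 0.6 rad).
It fails at once if the small container is knocked over (angle between small_jar_mouth's own z axis and vertical above 0.6 rad).
It fails at once if the square container is knocked over (angle between square_jar_mouth's own z axis and vertical above 0.6 rad).
It fails at once if the oblong container is knocked over (angle between oblong_jar_mouth's own z axis and vertical above 0.6 rad).
It fails at once if the small brown bottle is knocked over (angle between vial_centre's own z axis and vertical above 0.6 rad).
It also fails if it takes over 96 s, if anything falls off the work surface, if the arm or the gripper's body presses on something with over 40 N, if the wrist force passes 120 N, or if a joint passes its speed limit or range.

## Robot

A 6-joint arm with a two-finger parallel gripper is mounted at the origin on the work surface. World frame = base frame: x ahead of the robot, y to its left, z up, the work surface at z = 0. Lengths are in mm, angles in rad, forces in N, time in s.
With the tool pointing down it reaches from about 400 to 925 mm from the base axis. Payload 12.5 kg.
Tool frame: the origin (TCP) lies at the very end of the fingers, on their centre line; the grasp point (between the pads) lies grip_depth behind it (grip_depth is the distance from the TCP to the grasp point, in mm); z points along the fingers, y is the line along which they close (so a half turn about z gives the same grasp; the last joint's range is limited). The gripper opens to 95 mm and grips with 3 to 60 N. Pads are 20 mm wide; open, the fingers measure 119 mm over their backs; the gripper's body (75 mm by 180 mm) begins 59 mm behind the grasp point.
Start: joints at [-1.429, 0.491, 1.559, -0, 1.092, -0.106], TCP at [153.317, -605.921, 214.661] pointing down, gripper open.
Joint ranges: [-3.1, 3.1], [-0.84, 2.19], [0.05, 2.79], [-1.13, 4.28], [0.06, 2.93], [-2.69, 2.69]. Speed limits (rad/s): [2.22, 2.22, 2.79, 3.14, 3.14, 3.14].

## Interface

Orientations are given as [roll, pitch, yaw] about the fixed x, y, z axes, in that order (R = Rz(yaw) Ry(pitch) Rx(roll)).
In Python, from cell import state, read_camera, job_done, grip_depth gives the robot as it stands.
- The arm moves only by the tool drive_tool, never from a script. Its argument "targets" is a list of rows, each an object with "jaw": the opening, from 0 (shut) to 1 (fully open); "travel": the shift along the tool's x, y, z in m, a list of three; "twist": the turn about the tool's z in rad. In form: [{"jaw": jaw, "travel": [tx, ty, tz], "twist": twist}, ...]. A call has 1 to 8 rows; each row is the pose to reach, as a shift and turn from the pose commanded when the call began, along the tool's axes at that moment; what a row does not reach only later rows make up. A row lasts 1/12 s, in which the tool goes at most 41.7 mm and 7.16 degrees, less where a joint would pass 70% of its speed; a pose out of reach is approached as far as the arm can. A call with a gripper value outside its range is refused whole. The fingers move at their own pace and stop on an object; the grip force is fixed at half the most. Time passes only in rows, so rows that repeat a pose let the fingers close. It gives the time, the measured TCP pose, the force, the opening and the grip force at its end, in the units of the state.
- state(): the state, without advancing time (a new reading comes with each control period).
- read_camera(name): name is "scene" or "top" or "wrist"; returns a dict with "frame" (420x560x3 uint8, red, green, blue), "fx", "fy", "cx", "cy" (pixels), "R" (3x3) and "t" (3): a world point X has camera coordinates R X + t. Camera axes: x right, y down, z forward; pixel columns grow to the right and rows downward; lengths in mm; the calibration is good to about 2 mm. A picture is of the moment at which its call begins. There is no depth.
- job_done(): hands the job in; it is judged then, once.
The state is a dict: "t": time; "joints": joint angles; "qvel": joint speeds; "tau": joint torques, N m; "eef_pos": TCP position; "tcp_rot": TCP orientation; "ft_force": force on the tool from outside, world axes, zero at the start; "moment": the same for the moment, N m; "opening": opening from 0.0 (shut) to 1.0 (fully open); "grip_force": force on a finger pad.
Only numpy, scipy, OpenCV 4.12 (cv2) and the standard library are available. Lean on these libraries where they do the work, as an engineer would, in place of code of your own. Each camera call takes 0.05 s, during which the arm holds its last target. There are 200 camera calls.

## Working session

There is one attempt and no reset: what is moved stays moved. The work goes in short steps, Python scripts to look and compute and a tool call to move; the robot and the scene stay as the last step left them, time stands still between calls to the robot, and variables do not carry over. Pictures are saved under pics/ and viewed, at most 14 in all, crops included, and the job is handed in when it is done.

Besides the shell and the picture viewer there is one more tool, called after "Request:" as a command line: name --argument value ..., lists and objects as JSON in quotes. drive_tool: Moves the arm, as the interface text tells. Its arguments: {"type":"object","properties":{"targets":{"type":"array"}},"required":["targets"]}

```bash
mkdir -p pics; ls; cat > h.py <<'E'
import numpy as np, cv2
from cell import state, read_camera, job_done, grip_depth
def snap(n,f,crop=None,s=1):
    c=read_camera(n); im=c["frame"][:,:,::-1].copy(); cv2.imwrite("pics/"+f+"_raw.png",im)
    np.savez("pics/"+f,**{k:np.array(c[k]) for k in("fx","fy","cx","cy","R","t")})
    if s!=1: im=cv2.resize(im,None,fx=s,fy=s,interpolation=cv2.INTER_CUBIC)
    cv2.imwrite("pics/"+f+".png",im)
def ray(f,u,v):
    c=np.load("pics/"+f+".npz"); R=c["R"]; o=-R.T@c["t"]
    d=R.T@np.array([(u-c["cx"])/c["fx"],(v-c["cy"])/c["fy"],1.]); return o,d/np.linalg.norm(d)
def atz(f,u,v,z):
    o,d=ray(f,u,v); return o+d*(z-o[2])/d[2]
def tri(*obs):
    A=np.zeros((3,3));b=np.zeros(3);L=[]
    for f,u,v in obs:
        o,d=ray(f,u,v);P=np.eye(3)-np.outer(d,d);A+=P;b+=P@o;L.append((o,d))
    X=np.linalg.solve(A,b); return X,[float(np.linalg.norm(np.cross(X-o,d))) for o,d in L]
def proj(f,X):
    c=np.load("pics/"+f+".npz"); p=c["R"]@np.array(X,float)+c["t"]; return [float(c["fx"]*p[0]/p[2]+c["cx"]),float(c["fy"]*p[1]/p[2]+c["cy"])]
E
python3 - <<'E'
from h import *
snap("top","top",s=800/560); snap("scene","scene",s=800/560)
print(state(),grip_depth)
for f in("top","scene"):
    c=np.load(f"pics/{f}.npz");print(f,c["fx"],(-c["R"].T@c["t"]).round(),c["R"].round(3).tolist())
E
```

```text
pics
{'t': 0.1, 'joints': array([-1.42863721e+00,  4.91519443e-01,  1.55936639e+00,  2.90180743e-05,
        1.09168539e+00, -1.05592427e-01]), 'qvel': array([-0.00159647, -0.00142952, -0.00054527, -0.00111105, -0.00107785,
        0.00074295]), 'tau': array([ 4.04132152e-04, -6.13626266e+01, -2.58604109e+01,  6.94041420e-02,
        4.70477482e-02, -5.41533359e-05]), 'eef_pos': array([ 153.27061104, -605.71008998,  214.11526935]), 'tcp_rot': array([-3.14062224e+00, -1.28732203e-04,  2.47738091e-01]), 'ft_force': array([-0.92225722,  0.4182634 ,  0.15764784]), 'moment': array([-0.02633423, -0.03808293, -0.02366313]), 'grip_force': 0.0, 'opening': 0.9976426084586659} 18.8
top 540.7498131728801 [ 321.   -6. 1572.] [[0.008, -1.0, -0.001], [-0.996, -0.008, -0.088], [0.088, 0.002, -0.996]]
scene 456.5789278928354 [1366.  189.  872.] [[-0.228, 0.974, 0.008], [0.618, 0.151, -0.771], [-0.752, -0.171, -0.636]]
```

View pics/top.png

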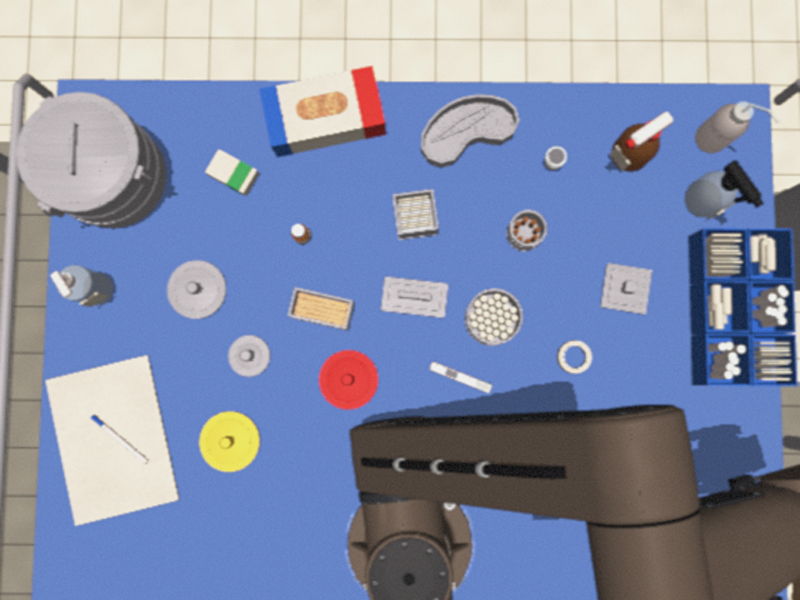

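View pics/scene.png

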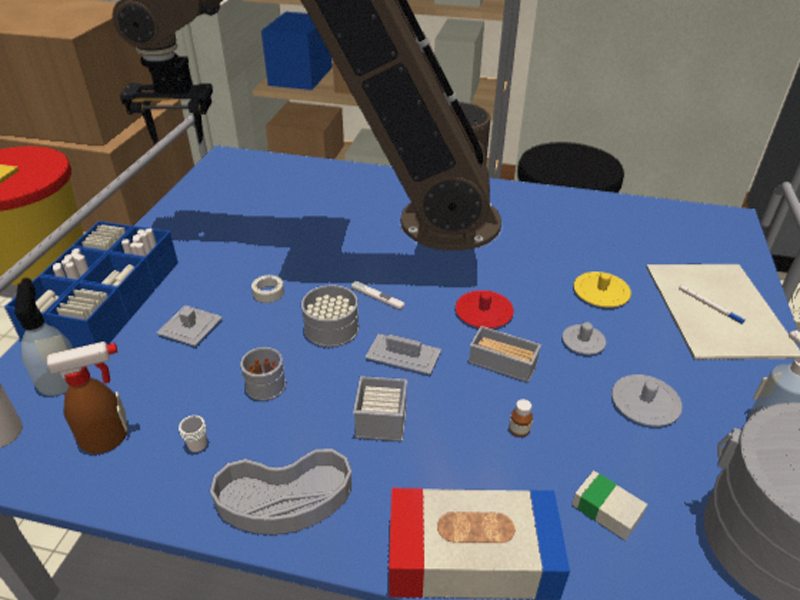

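The top view shows the lid knobs at big (194,288), small (249,355), square (628,287) and oblong (414,296). The jar mouths are at big (494,317), small (526,230), square (416,213) and oblong (321,308), with the bottle at (300,233). The scene view shows the same objects, and red and yellow decoys. Next I'll enlarge crops of both views.

```bash
cat > mont.py <<'E'
from h import *
N=["bigL","smallL","squareL","oblongL","bigJ","smallJ","squareJ","oblongJ"]
T=[(194,288),(249,355),(628,287),(414,296),(494,317),(526,230),(416,213),(321,308)]
S=[(650,385),(585,328),(187,314),(404,343),(330,300),(263,360),(381,392),(505,344)]
def mont(f,P,raw=48):
    im=cv2.imread(f"pics/{f}_raw.png"); out=np.zeros((400,800,3),np.uint8)
    for i,(u,v) in enumerate(P):
        u0,v0=int(u*.7)-raw//2,int(v*.7)-raw//2
        c=cv2.resize(im[v0:v0+raw,u0:u0+raw],(192,192),interpolation=cv2.INTER_CUBIC)
        x,y=200*(i%4),200*(i//4); out[y:y+192,x:x+192]=c
        for k in range(0,192,40): cv2.putText(out,str(k),(x+k,y+199),0,.25,(0,255,255)); cv2.line(out,(x+k,y+186),(x+k,y+191),(0,255,255)); cv2.line(out,(x,y+k),(x+6,y+k),(0,255,255))
        print(f,N[i],u0,v0)
    return out
if __name__=="__main__":
    for n,t,s in zip(N,T,S):
        X,e=tri(("top",t[0]*.7,t[1]*.7),("scene",s[0]*.7,s[1]*.7)); print(n,X.round(1),np.round(e,1))
    cv2.imwrite("pics/m1.png",np.vstack([mont("top",T)[:,:],])); cv2.imwrite("pics/m2.png",mont("scene",S,56))
E
python3 mont.py
```

```text
bigL [501.  434.4  41. ] [2.7 2.7]
smallL [368.3 322.3  35.3] [2.8 2.8]
squareL [ 511.  -437.2   35.1] [1.1 1.1]
oblongL [489.1  -6.7  32.8] [1. 1.]
bigJ [ 445.  -163.6   71.7] [0.3 0.3]
smallJ [ 619.8 -229.5   61.2] [0.9 0.9]
squareJ [650.4  -9.1  67.5] [1.3 1.3]
oblongJ [462.2 178.2  46.7] [1.5 1.5]
top bigL 111 177
top smallL 150 224
top squareL 415 176
top oblongL 265 183
top bigJ 321 197
top smallJ 344 137
top squareJ 267 125
top oblongJ 200 191
scene bigL 426 241
scene smallL 381 201
scene squareL 102 191
scene oblongL 254 212
scene bigJ 202 182
scene smallJ 156 223
scene squareJ 238 246
scene oblongJ 325 212
```

View pics/m1.png

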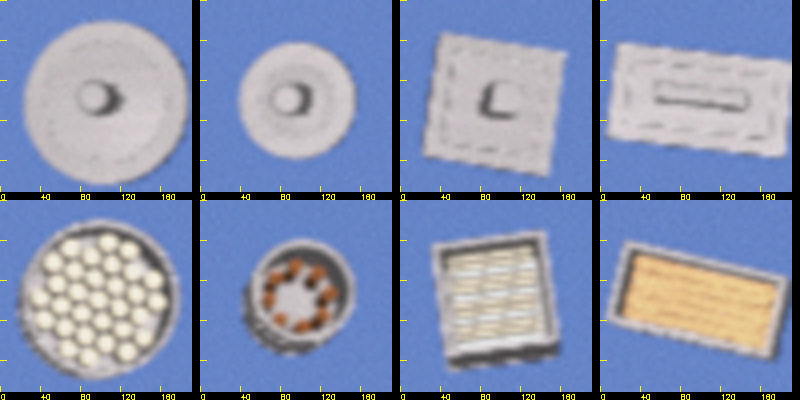

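View pics/m2.png

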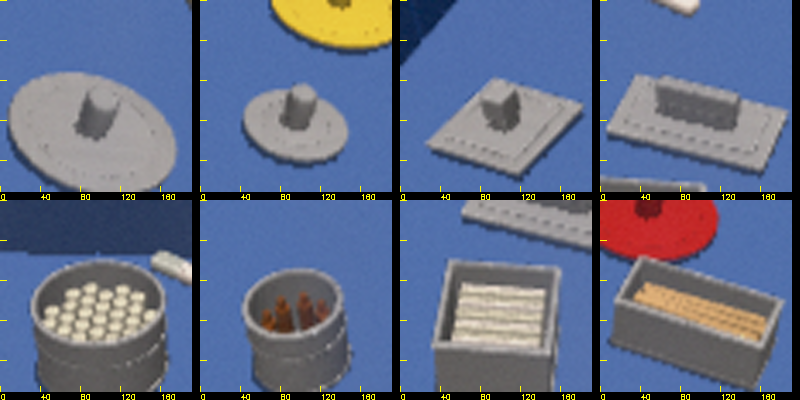

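The crops confirm the shapes and give sharper points, so I can refine positions and headings now.

```bash
cat > meas.py <<'E'
from h import *
N=["bigL","smallL","squareL","oblongL","bigJ","smallJ","squareJ","oblongJ"]
t0=[(111,177),(150,224),(415,176),(265,183),(321,197),(344,137),(267,125),(200,191)]
s0=[(426,241),(381,201),(102,191),(254,212),(202,182),(156,223),(238,246),(325,212)]
tc=[(95,98),(87,99),(103,97),(102,93),(101,98),(103,91),(95,95),(99,99)]
sc=[(103,92),(103,89),(100,88),(98,86),(99,101),(94,106),(99,108),(97,105)]
zz=[44]*4+[70,64,66,48]
g=lambda o,c,k:(o[0]+(c[0]+.5)/k-.5,o[1]+(c[1]+.5)/k-.5)
for i,n in enumerate(N):
    a=g(t0[i],tc[i],4);b=g(s0[i],sc[i],192/56)
    X,e=tri(("top",*a),("scene",*b))
    print(n,X.round(1),round(e[0],1),"top@z",atz("top",*a,zz[i])[:2].round(1),"scene@z",atz("scene",*b,zz[i])[:2].round(1))
def ang(i,p,q,z):
    A=atz("top",*g(t0[i],p,4),z);B=atz("top",*g(t0[i],q,4),z);d=B-A;return round(float(np.arctan2(d[1],d[0])),3),round(float(np.hypot(*d[:2])),1)
for i,z,P in [(2,10,[(43,33),(167,53),(149,175),(23,155)]),(3,10,[(20,42),(200,62),(187,157),(8,137)]),(6,66,[(33,45),(145,32),(155,146),(47,157)]),(7,48,[(25,42),(187,78),(175,155),(10,120)])]:
    print(N[i],[ang(i,P[k],P[(k+1)%4],z) for k in range(4)],np.mean([atz("top",*g(t0[i],p,4),z) for p in P],0).round(1))
print("vial",atz("top",300*.7,232*.7,62).round())
print(state()["tcp_rot"])
c=read_camera("wrist");R=c["R"];print((-R.T@c["t"]).round(1),R.round(3).tolist(),c["fx"])
E
python3 meas.py
```

```text
bigL [501.4 435.2  48.9] 1.7 top@z [501.9 434.9] scene@z [495.8 438.4]
smallL [368.3 325.7  47.1] 0.5 top@z [368.4 325.9] scene@z [364.4 326.6]
squareL [ 511.9 -434.8   49.2] 0.3 top@z [ 512.4 -435.9] scene@z [ 506.5 -439.1]
oblongL [491.3  -7.7  46.9] 0.9 top@z [491.8  -8.6] scene@z [488.2  -7.5]
bigJ [ 447.4 -164.1   69.5] 0.2 top@z [ 447.4 -164.3] scene@z [ 448.  -163.7]
smallJ [ 624.4 -231.9   59.6] 0.4 top@z [ 623.6 -231.6] scene@z [ 628.3 -229.3]
squareJ [653.9  -7.7  61.9] 0.3 top@z [653.  -8.] scene@z [657.4  -6.4]
oblongJ [463.3 178.5  42.4] 0.4 top@z [462.8 177.4] scene@z [469.3 178.9]
squareL [(-1.725, 91.2), (2.978, 90.5), (1.42, 92.1), (-0.174, 90.9)] [ 511.7 -440.    10. ]
oblongL [(-1.674, 131.8), (3.01, 70.0), (1.467, 130.6), (-0.114, 70.0)] [491.   -9.9  10. ]
squareJ [(-1.445, 80.0), (-3.05, 82.2), (1.682, 76.6), (0.132, 81.0)] [653.1  -8.   66. ]
oblongJ [(-1.782, 118.0), (3.003, 55.3), (1.37, 119.5), (-0.168, 56.4)] [463.1 177.3  48. ]
vial [612. 219.  62.]
[-3.14062224e+00 -1.28732203e-04  2.47738091e-01]
[ 233.3 -586.2  383.5] [[0.245, -0.97, -0.002], [-0.928, -0.235, 0.29], [-0.281, -0.07, -0.957]] 301.58420742222677
```

```bash
cat > go.py <<'E'
import sys; from h import *
# go.py x y z_grasp yaw -> travel (m), twist from current measured pose
x,y,z,yaw=map(float,sys.argv[1:5]); s=state(); p=s["eef_pos"]; w=s["tcp_rot"][2]
d=np.array([x,y,z-grip_depth])-p
print("travel",(np.array([d[0]*np.cos(w)+d[1]*np.sin(w), d[0]*np.sin(w)-d[1]*np.cos(w), -d[2]])/1000).round(4).tolist(),"twist",round(w-yaw,3),"t",round(s["t"],2),"tcp",p.round(1),s["tcp_rot"].round(3))
E
python3 go.py 490 -436 190 -0.16
```

```text
travel [0.3681, -0.082, 0.043] twist 0.408 t 0.15 tcp [ 153.3 -605.7  214.2] [-3.141 -0.     0.248]
```

Request:
drive_tool --targets '[{"jaw":1,"travel":[0.389,-0.077,0.043],"twist":0.408},{"jaw":1,"travel":[0.389,-0.077,0.043],"twist":0.408},{"jaw":1,"travel":[0.389,-0.077,0.043],"twist":0.408},{"jaw":1,"travel":[0.389,-0.077,0.043],"twist":0.408},{"jaw":1,"travel":[0.389,-0.077,0.043],"twist":0.408},{"jaw":1,"travel":[0.389,-0.077,0.043],"twist":0.408},{"jaw":1,"travel":[0.389,-0.077,0.043],"twist":0.408},{"jaw":1,"travel":[0.389,-0.077,0.043],"twist":0.408}]'

```text
t: 0.82
eef_pos: [449.8, -464.7, 178.9]
tcp_rot: [-3.141, 0.0, -0.16]
ft_force: [-0.1, -1.0, -0.0]
opening: 1.005
grip_force: 0.0
```

```bash
python3 go.py 512 -436 190 -0.16
```

```text
travel [0.0568, -0.0383, 0.0077] twist -0.0 t 0.82 tcp [ 449.8 -464.7  178.9] [-3.141  0.    -0.16 ]
```

Request:
drive_tool --targets '[{"jaw":1,"travel":[0.057,-0.038,0.008],"twist":0},{"jaw":1,"travel":[0.057,-0.038,0.008],"twist":0},{"jaw":1,"travel":[0.057,-0.038,0.008],"twist":0}]'

```text
t: 1.07
eef_pos: [514.5, -434.5, 170.0]
tcp_rot: [-3.14, 0.0, -0.156]
ft_force: [0.3, 0.5, -0.1]
opening: 1.003
grip_force: 0.0
```

```bash
python3 - <<'E'
from h import *
snap("wrist","w1",s=800/560)
p=state()["eef_pos"];print(p,state()["tcp_rot"])
for X in [(512,-436,44),(511.7,-440,10)]: print(np.array(proj("w1",X))/.7)
E
```

```text
[ 512.47634473 -435.68837688  170.19770449] [-3.14076775e+00  9.53587310e-04 -1.56551416e-01]
[406.52279999 293.15566887]
[411.40154425 280.84706527]
```

View pics/w1.png

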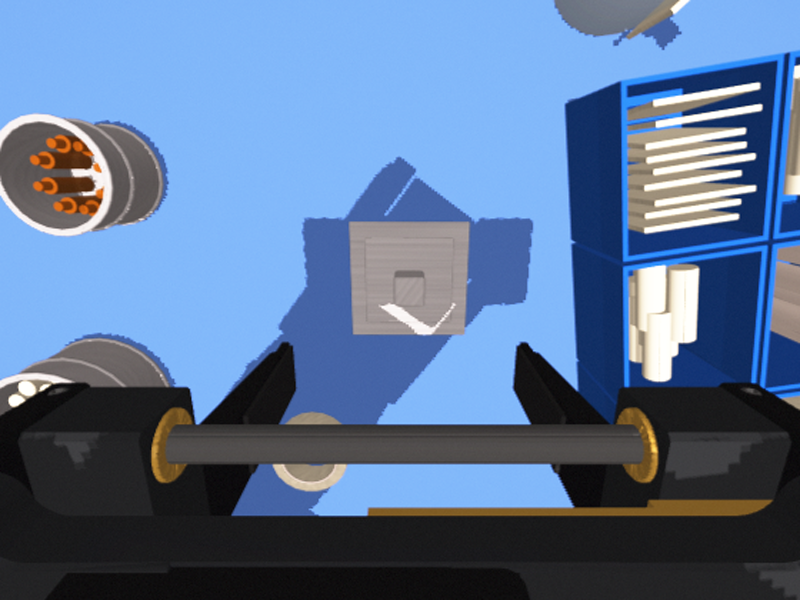

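The square knob top is at (408,291) and the plate centre at (409,278), within about 2 px of the prediction, and the tool is aligned with the sides. Descending to grip.

Request:
drive_tool --targets '[{"jaw":1,"travel":[0.001,0.002,0.04],"twist":0},{"jaw":1,"travel":[0.001,0.002,0.08],"twist":0},{"jaw":1,"travel":[0.001,0.002,0.12],"twist":0},{"jaw":1,"travel":[0.001,0.002,0.145],"twist":0},{"jaw":1,"travel":[0.001,0.002,0.154],"twist":0},{"jaw":1,"travel":[0.001,0.002,0.154],"twist":0},{"jaw":0.15,"travel":[0.001,0.002,0.154],"twist":0},{"jaw":0.15,"travel":[0.001,0.002,0.154],"twist":0}]'

```text
t: 1.78
eef_pos: [511.7, -440.7, 19.4]
tcp_rot: [3.14, -0.002, -0.161]
ft_force: [0.2, -1.0, 0.8]
opening: 0.91
grip_force: 0.0
```

Request:
drive_tool --targets '[{"jaw":0.15,"travel":[0,0,0],"twist":0},{"jaw":0,"travel":[0,0,0],"twist":0},{"jaw":0,"travel":[0,0,0],"twist":0},{"jaw":0,"travel":[0,0,0],"twist":0},{"jaw":0,"travel":[0,0,0],"twist":0},{"jaw":0,"travel":[0,0,0],"twist":0}]'

```text
t: 2.28
eef_pos: [511.2, -439.7, 17.4]
tcp_rot: [3.141, -0.0, -0.16]
ft_force: [-0.7, -0.4, -0.4]
opening: 0.496
grip_force: 0.0
```

Request:
drive_tool --targets '[{"jaw":0,"travel":[0,0,0],"twist":0},{"jaw":0,"travel":[0,0,0],"twist":0},{"jaw":0,"travel":[0,0,0],"twist":0},{"jaw":0,"travel":[0,0,0],"twist":0},{"jaw":0,"travel":[0,0,0],"twist":0},{"jaw":0,"travel":[0,0,0],"twist":0}]'

```text
t: 2.78
eef_pos: [511.1, -439.6, 17.2]
tcp_rot: [-3.142, 0.0, -0.16]
ft_force: [0.6, 0.5, 0.7]
opening: 0.231
grip_force: 30.0
```

Request:
drive_tool --targets '[{"jaw":0,"travel":[0,0,-0.015],"twist":0},{"jaw":0,"travel":[0,0,-0.045],"twist":0},{"jaw":0,"travel":[0,0,-0.085],"twist":0},{"jaw":0,"travel":[0,0,-0.125],"twist":0},{"jaw":0,"travel":[0,0,-0.15],"twist":0},{"jaw":0,"travel":[0,0,-0.16],"twist":0},{"jaw":0,"travel":[0,0,-0.16],"twist":0}]'

```text
t: 3.37
eef_pos: [511.7, -440.2, 179.5]
tcp_rot: [3.139, -0.003, -0.16]
ft_force: [-0.4, 0.3, -2.3]
opening: 0.227
grip_force: 30.0
```

```bash
python3 go.py 653.5 -8 200 0.115
```

```text
travel [0.0711, -0.4493, -0.0017] twist -0.275 t 3.37 tcp [ 511.7 -440.2  179.5] [ 3.139e+00 -3.000e-03 -1.600e-01]
```

Request:
drive_tool --targets '[{"jaw":0,"travel":[0.005,-0.03,0],"twist":-0.04},{"jaw":0,"travel":[0.011,-0.07,0],"twist":-0.08},{"jaw":0,"travel":[0.018,-0.11,0],"twist":-0.12},{"jaw":0,"travel":[0.024,-0.15,0],"twist":-0.16},{"jaw":0,"travel":[0.03,-0.19,0],"twist":-0.2},{"jaw":0,"travel":[0.037,-0.23,0],"twist":-0.24},{"jaw":0,"travel":[0.043,-0.27,0],"twist":-0.275},{"jaw":0,"travel":[0.049,-0.31,0],"twist":-0.275}]'

```text
t: 4.03
eef_pos: [608.5, -139.3, 174.6]
tcp_rot: [-3.14, 0.003, 0.117]
ft_force: [1.8, 0.5, -1.2]
opening: 0.23
grip_force: 30.0
```

```bash
python3 go.py 653.5 -8 170 0.115
```

```text
travel [0.06, -0.1252, 0.0234] twist 0.002 t 4.03 tcp [ 608.5 -139.3  174.6] [-3.14e+00  3.00e-03  1.17e-01]
```

Request:
drive_tool --targets '[{"jaw":0,"travel":[0.017,-0.035,0],"twist":0},{"jaw":0,"travel":[0.034,-0.07,0],"twist":0},{"jaw":0,"travel":[0.05,-0.105,0],"twist":0},{"jaw":0,"travel":[0.059,-0.123,0],"twist":0},{"jaw":0,"travel":[0.059,-0.123,0],"twist":0},{"jaw":0,"travel":[0.059,-0.123,0],"twist":0},{"jaw":0,"travel":[0.059,-0.123,0],"twist":0}]'

```text
t: 4.62
eef_pos: [652.8, -13.0, 175.4]
tcp_rot: [-3.141, 0.003, 0.115]
ft_force: [-0.4, 0.4, -0.9]
opening: 0.23
grip_force: 30.0
```

```bash
python3 - <<'E'
from h import *
snap("wrist","w2",s=800/560)
p=state()["eef_pos"];print(p,state()["tcp_rot"])
np.save("pics/w2p",p)
a=.115;c,s=np.cos(a),np.sin(a)
for k in [(1,1),(1,-1),(-1,-1),(-1,1)]:
    x,y=k[0]*39,k[1]*39; print("jar",(np.array(proj("w2",(653.3+c*x-s*y,-8+s*x+c*y,66)))/.7).round(1))
for k in [(1,1),(1,-1),(-1,-1),(-1,1)]:
    x,y=k[0]*46,k[1]*46; print("lid",(np.array(proj("w2",(p[0]+c*x-s*y,p[1]+s*x+c*y,p[2]+18.8-25)))/.7).round(1))
E
```

```text
[652.88446773 -13.51850051 175.88854209] [-3.14139095e+00  2.05642818e-03  1.13891677e-01]
jar [335.6 236.9]
jar [456.  236.9]
jar [452.2 348.1]
jar [340.8 348.1]
lid [292.8 261. ]
lid [515.5 260.9]
lid [501. 451.]
lid [307.5 451. ]
```

View pics/w2.png

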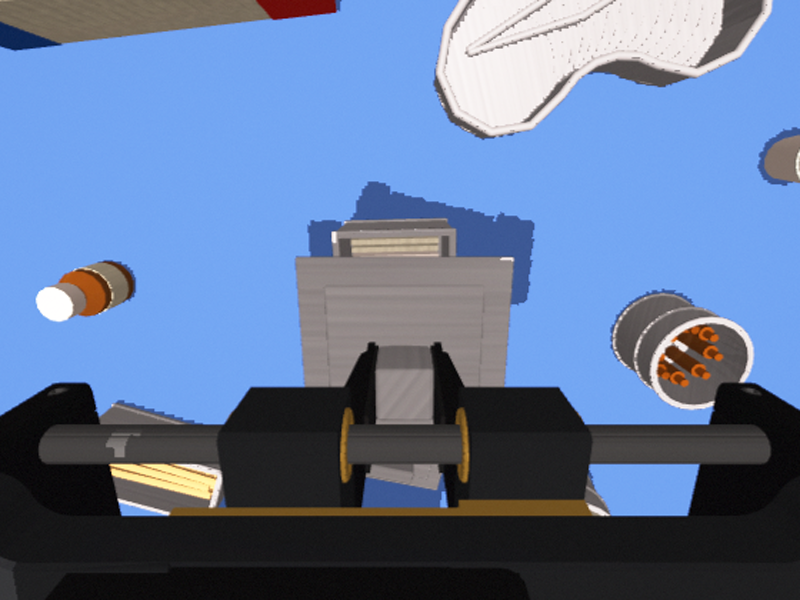

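The rim's far edge runs from (333,231) to (455,230), so the box sits about 4 mm further out than estimated. The lid's front edge is at y=257, so the lid is about 2 mm ahead of the TCP. Correcting for both and lowering.

Request:
drive_tool --targets '[{"jaw":0,"travel":[0.002,-0.006,0.02],"twist":0},{"jaw":0,"travel":[0.002,-0.006,0.045],"twist":0},{"jaw":0,"travel":[0.002,-0.006,0.065],"twist":0},{"jaw":0,"travel":[0.002,-0.006,0.08],"twist":0},{"jaw":0,"travel":[0.002,-0.006,0.088],"twist":0},{"jaw":0,"travel":[0.002,-0.006,0.088],"twist":0},{"jaw":0,"travel":[0.002,-0.006,0.088],"twist":0}]'

```text
t: 5.25
eef_pos: [654.8, -7.2, 89.4]
tcp_rot: [3.142, 0.0, 0.114]
ft_force: [-0.4, 0.0, -0.3]
opening: 0.229
grip_force: 30.0
```

```bash
python3 go.py 654 -7 96 0.115
```

```text
travel [-0.0008, -0.0003, 0.0122] twist -0.001 t 5.25 tcp [654.8  -7.2  89.4] [3.142 0.    0.114]
```

Request:
drive_tool --targets '[{"jaw":0,"travel":[-0.001,0,0.006],"twist":0},{"jaw":0,"travel":[-0.001,0,0.011],"twist":0},{"jaw":0,"travel":[-0.001,0,0.012],"twist":0},{"jaw":0,"travel":[-0.001,0,0.012],"twist":0},{"jaw":0,"travel":[-0.001,0,0.012],"twist":0}]'

```text
t: 5.67
eef_pos: [653.9, -6.4, 77.4]
tcp_rot: [3.141, -0.0, 0.115]
ft_force: [-0.1, 0.1, -1.7]
opening: 0.231
grip_force: 30.0
```

Request:
drive_tool --targets '[{"jaw":0.9,"travel":[0,0,0],"twist":0},{"jaw":0.9,"travel":[0,0,0],"twist":0},{"jaw":0.9,"travel":[0,0,0],"twist":0},{"jaw":0.9,"travel":[0,0,0],"twist":0},{"jaw":0.9,"travel":[0,0,-0.03],"twist":0},{"jaw":0.9,"travel":[0,0,-0.07],"twist":0},{"jaw":0.9,"travel":[0,0,-0.11],"twist":0},{"jaw":0.9,"travel":[0,0,-0.13],"twist":0}]'

```text
t: 6.33
eef_pos: [654.9, -6.5, 212.2]
tcp_rot: [3.14, -0.005, 0.115]
ft_force: [0.1, 0.2, 0.8]
opening: 0.739
grip_force: 0.0
```

```bash
python3 go.py 491.5 -8 190 1.45; python3 - <<'E'
from h import *
snap("top","t2"); snap("wrist","w3")
a=cv2.imread("pics/t2_raw.png")[125:225,225:325]; b=cv2.imread("pics/w3_raw.png")
o=np.zeros((420,800,3),np.uint8); o[:300,:300]=cv2.resize(a,(300,300),interpolation=2); o[:375,300:800]=cv2.resize(b,(500,375)); cv2.imwrite("pics/c3.png",o)
E
```

```text
travel [-0.1625, -0.0172, 0.041] twist -1.335 t 6.33 tcp [654.9  -6.5 212.2] [ 3.14  -0.005  0.115]
```

View pics/c3.png

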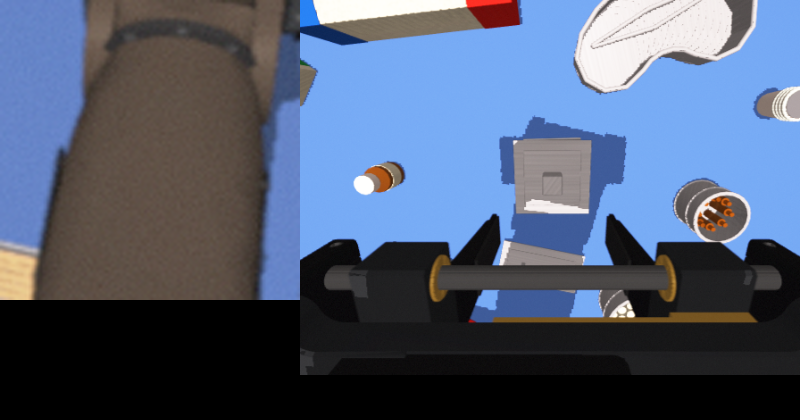

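The square lid lies flat and centred on its box. Next is the oblong lid.

Request:
drive_tool --targets '[{"jaw":0.9,"travel":[-0.03,-0.003,0],"twist":-0.12},{"jaw":0.9,"travel":[-0.06,-0.006,0],"twist":-0.24},{"jaw":0.9,"travel":[-0.09,-0.01,0],"twist":-0.36},{"jaw":0.9,"travel":[-0.12,-0.013,0],"twist":-0.48},{"jaw":0.9,"travel":[-0.15,-0.016,0],"twist":-0.6},{"jaw":0.9,"travel":[-0.163,-0.017,0.01],"twist":-0.72},{"jaw":0.8,"travel":[-0.163,-0.017,0.02],"twist":-0.84},{"jaw":0.7,"travel":[-0.163,-0.017,0.04],"twist":-0.96}]'

```text
t: 7.1
eef_pos: [489.6, -8.3, 167.7]
tcp_rot: [3.139, -0.001, 1.081]
ft_force: [1.5, -0.3, -0.0]
opening: 0.81
grip_force: 0.0
```

Request:
drive_tool --targets '[{"jaw":0.6,"travel":[0,0,0],"twist":-0.12},{"jaw":0.6,"travel":[0,0,0],"twist":-0.24},{"jaw":0.6,"travel":[0,0,0],"twist":-0.36},{"jaw":0.6,"travel":[0,0,0],"twist":-0.385},{"jaw":0.6,"travel":[0,0,0],"twist":-0.385},{"jaw":0.6,"travel":[0,0,0],"twist":-0.385}]'

```text
t: 7.6
eef_pos: [489.6, -8.2, 166.6]
tcp_rot: [-3.141, 0.0, 1.458]
ft_force: [0.2, 0.7, -0.8]
opening: 0.601
grip_force: 0.0
```

```bash
python3 - <<'E'
from h import *
snap("wrist","w4",s=800/560)
p=state()["eef_pos"];print(p,state()["tcp_rot"])
a=-.11;c,s=np.cos(a),np.sin(a)
for nm,z,h,w in [("plate",10,35,65),("bar",44,6,33)]:
  for k in [(1,1),(1,-1),(-1,-1),(-1,1)]:
    x,y=k[0]*h,k[1]*w; print(nm,(np.array(proj("w4",(491.4+c*x-s*y,-9+s*x+c*y,z)))/.7).round(1))
E
python3 go.py 491.4 -9 35 1.46
```

```text
[489.69720531  -8.23497998 166.75900416] [-3.14081288e+00  4.91044221e-05  1.45816622e+00]
plate [453.7 193.7]
plate [448.9 356.2]
plate [363.8 356.3]
plate [358.5 193.9]
bar [415.1 244.7]
bar [414.6 335.1]
bar [398.1 335.2]
bar [397.5 244.8]
travel [-0.0006, 0.0018, 0.1506] twist -0.002 t 7.65 tcp [489.7  -8.2 166.8] [-3.141  0.     1.458]
```

View pics/w4.png

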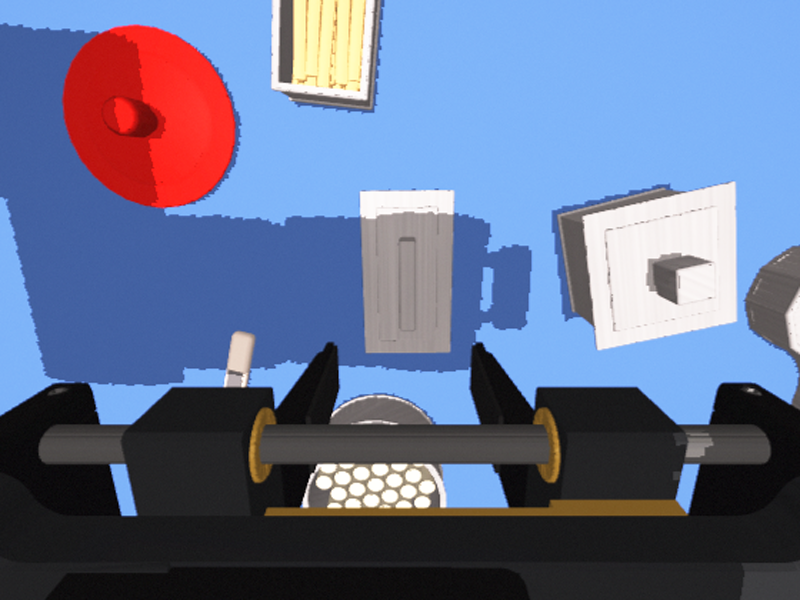

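The oblong lid's plate spans (361–454, 191–352) and its bar is at (407,284), within 2–3 mm of prediction and well aligned. Descending to grip.

Request:
drive_tool --targets '[{"jaw":0.5,"travel":[0.001,0.002,0.04],"twist":0},{"jaw":0.5,"travel":[0.001,0.002,0.08],"twist":0},{"jaw":0.5,"travel":[0.001,0.002,0.12],"twist":0},{"jaw":0.5,"travel":[0.001,0.002,0.145],"twist":0},{"jaw":0.5,"travel":[0.001,0.002,0.15],"twist":0},{"jaw":0.4,"travel":[0.001,0.002,0.15],"twist":0},{"jaw":0,"travel":[0.001,0.002,0.15],"twist":0},{"jaw":0,"travel":[0.001,0.002,0.15],"twist":0}]'

```text
t: 8.32
eef_pos: [492.9, -7.6, 18.8]
tcp_rot: [3.139, 0.0, 1.46]
ft_force: [0.0, 0.4, 0.5]
opening: 0.344
grip_force: 0.0
```

Request:
drive_tool --targets '[{"jaw":0,"travel":[0,0,0],"twist":0},{"jaw":0,"travel":[0,0,0],"twist":0},{"jaw":0,"travel":[0,0,0],"twist":0},{"jaw":0,"travel":[0,0,0],"twist":0},{"jaw":0,"travel":[0,0,0],"twist":0},{"jaw":0,"travel":[0,0,0],"twist":0},{"jaw":0,"travel":[0,0,0],"twist":0}]'

```text
t: 8.9
eef_pos: [492.4, -7.5, 18.0]
tcp_rot: [3.14, 0.0, 1.46]
ft_force: [-1.5, 1.0, 9.5]
opening: 0.125
grip_force: 30.0
```

Request:
drive_tool --targets '[{"jaw":0,"travel":[0,0,-0.015],"twist":0},{"jaw":0,"travel":[0,0,-0.045],"twist":0},{"jaw":0,"travel":[0,0,-0.08],"twist":0},{"jaw":0,"travel":[0,0,-0.11],"twist":0},{"jaw":0,"travel":[0,0,-0.13],"twist":0},{"jaw":0,"travel":[0,0,-0.135],"twist":0},{"jaw":0,"travel":[0,0,-0.135],"twist":0}]'

```text
t: 9.48
eef_pos: [492.4, -7.5, 153.4]
tcp_rot: [3.139, 0.0, 1.46]
ft_force: [-0.4, -1.1, -1.7]
opening: 0.123
grip_force: 30.0
```

```bash
python3 go.py 464 176 170 1.38
```

```text
travel [0.1792, -0.0486, 0.0022] twist 0.08 t 9.48 tcp [492.4  -7.5 153.4] [3.139 0.    1.46 ]
```

Request:
drive_tool --targets '[{"jaw":0,"travel":[0.025,-0.007,0],"twist":0.03},{"jaw":0,"travel":[0.06,-0.016,0],"twist":0.06},{"jaw":0,"travel":[0.1,-0.027,0],"twist":0.08},{"jaw":0,"travel":[0.14,-0.038,0],"twist":0.08},{"jaw":0,"travel":[0.17,-0.046,0],"twist":0.08},{"jaw":0,"travel":[0.179,-0.049,0],"twist":0.08},{"jaw":0,"travel":[0.179,-0.049,0],"twist":0.08},{"jaw":0,"travel":[0.179,-0.049,0],"twist":0.08}]'

```text
t: 10.15
eef_pos: [462.7, 175.7, 151.0]
tcp_rot: [-3.14, 0.001, 1.381]
ft_force: [0.1, -0.3, -1.1]
opening: 0.124
grip_force: 30.0
```

```bash
cat > ov.py <<'E'
from h import *
def rect(cx,cy,a,h,w,z):
    c,s=np.cos(a),np.sin(a); return [(cx+c*x-s*y,cy+s*x+c*y,z) for x,y in [(h,w),(h,-w),(-h,-w),(-h,w)]]
def circ(cx,cy,r,z): return [(cx+r*np.cos(t),cy+r*np.sin(t),z) for t in np.linspace(0,2*np.pi,72,endpoint=False)]
def draw(f,polys,s=800/560):
    im=cv2.imread(f"pics/{f}.png")
    for pts,col in polys:
        q=np.array([proj(f,p) for p in pts]); q=(q+.5)*s
        cv2.polylines(im,[np.int32(q*16)],True,col,1,cv2.LINE_AA,4)
    cv2.imwrite(f"pics/{f}.png",im)
E
python3 - <<'E'
from ov import *
snap("wrist","w5",s=800/560)
p=state()["eef_pos"];print(p,state()["tcp_rot"])
draw("w5",[(rect(464,178,-.19,28,58,48),(0,0,255)),(rect(p[0],p[1],-.19,35,65,p[2]+18.8-26.8),(0,255,0))])
E
```

```text
[462.94948049 175.1296467  151.22275763] [-3.14014272e+00  9.46055878e-04  1.37989487e+00]
```

View pics/w5.png

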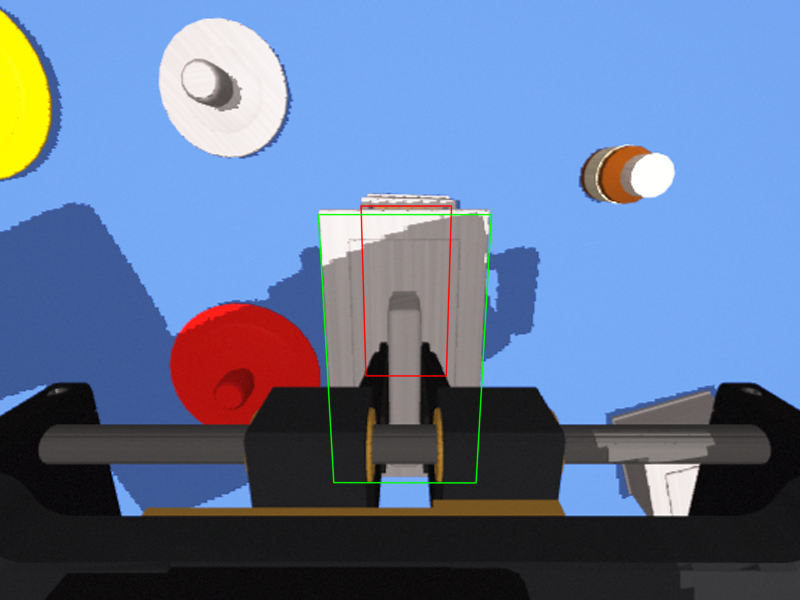

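The lid's far edge is at y≈211 against a predicted 214, so it sits about 1.5 mm ahead. The box rim and base lines run between y=194 and 207. I'll read that profile numerically.

```bash
python3 - <<'E'
from ov import *
im=cv2.cvtColor(cv2.imread("pics/w5_raw.png"),cv2.COLOR_BGR2GRAY)
for u in (270,285,300): print(u,[(v,int(im[v,u])) for v in range(132,150)])
for v in (137,139,141,143,145): print(v,[int(x) for x in im[v,248:264]],[int(x) for x in im[v,308:328]])
for n,z in (("rim",48),("base",0)): print(n,[np.round(proj("w5",q),1).tolist() for q in rect(464,178,-.19,28,58,z)])
E
```

```text
270 [(132, 164), (133, 162), (134, 162), (135, 142), (136, 230), (137, 213), (138, 167), (139, 234), (140, 190), (141, 156), (142, 151), (143, 149), (144, 139), (145, 132), (146, 148), (147, 230), (148, 245), (149, 244)]
285 [(132, 163), (133, 164), (134, 164), (135, 163), (136, 214), (137, 241), (138, 134), (139, 221), (140, 241), (141, 243), (142, 172), (143, 152), (144, 156), (145, 152), (146, 157), (147, 153), (148, 241), (149, 244)]
300 [(132, 166), (133, 164), (134, 163), (135, 163), (136, 153), (137, 232), (138, 142), (139, 188), (140, 239), (141, 220), (142, 163), (143, 153), (144, 153), (145, 148), (146, 152), (147, 228), (148, 243), (149, 242)]
137 [165, 163, 164, 163, 164, 164, 157, 155, 149, 180, 170, 161, 163, 150, 140, 141] [227, 226, 228, 217, 224, 221, 176, 162, 163, 163, 164, 163, 164, 162, 164, 164, 164, 163, 163, 163]
139 [163, 164, 163, 163, 168, 227, 244, 243, 244, 244, 244, 243, 243, 242, 241, 228] [145, 138, 133, 131, 138, 147, 126, 112, 120, 133, 156, 163, 155, 161, 163, 163, 164, 163, 164, 165]
141 [162, 163, 163, 165, 158, 183, 180, 176, 176, 172, 162, 154, 213, 237, 240, 246] [228, 240, 246, 237, 191, 170, 171, 171, 167, 160, 144, 105, 89, 91, 148, 163, 164, 163, 163, 163]
143 [165, 164, 164, 163, 146, 142, 151, 153, 155, 145, 129, 125, 127, 142, 148, 150] [152, 154, 154, 154, 153, 154, 154, 152, 150, 151, 139, 104, 88, 90, 147, 164, 163, 163, 163, 163]
145 [163, 164, 164, 163, 145, 143, 150, 152, 154, 132, 96, 83, 79, 123, 144, 156] [145, 131, 106, 98, 99, 105, 141, 152, 153, 151, 137, 104, 91, 88, 147, 165, 162, 165, 163, 163]
rim [[315.2, 143.4], [311.6, 262.4], [255.3, 262.3], [251.9, 143.4]]
base [[310.6, 139.7], [307.9, 243.3], [259.1, 243.2], [256.6, 139.7]]
```

The far rim edge is about 4–5 px beyond prediction and the box is about 1 mm to +x. I'll shift the TCP to (465.3, 180.5) and lower.

Request:
drive_tool --targets '[{"jaw":0,"travel":[0.006,0.001,0.01],"twist":0},{"jaw":0,"travel":[0.006,0.001,0.035],"twist":0},{"jaw":0,"travel":[0.006,0.001,0.06],"twist":0},{"jaw":0,"travel":[0.006,0.001,0.075],"twist":0},{"jaw":0,"travel":[0.006,0.001,0.083],"twist":0},{"jaw":0,"travel":[0.006,0.001,0.089],"twist":0},{"jaw":0,"travel":[0.006,0.001,0.091],"twist":0},{"jaw":0,"travel":[0.006,0.001,0.091],"twist":0}]'

```text
t: 10.87
eef_pos: [465.6, 181.3, 61.1]
tcp_rot: [3.142, 0.0, 1.379]
ft_force: [-0.7, 0.1, -0.8]
opening: 0.124
grip_force: 30.0
```

Request:
drive_tool --targets '[{"jaw":0,"travel":[0,0,0],"twist":0},{"jaw":0,"travel":[0,0,0],"twist":0}]'

```text
t: 11.03
eef_pos: [465.7, 181.6, 61.9]
tcp_rot: [3.14, -0.0, 1.38]
ft_force: [-0.6, 0.1, -1.1]
opening: 0.123
grip_force: 30.0
```

Request:
drive_tool --targets '[{"jaw":0.9,"travel":[0,0,0.001],"twist":0},{"jaw":0.9,"travel":[0,0,0.001],"twist":0},{"jaw":0.9,"travel":[0,0,0.001],"twist":0},{"jaw":0.9,"travel":[0,0,0.001],"twist":0},{"jaw":0.9,"travel":[0,0,-0.03],"twist":0},{"jaw":0.9,"travel":[0,0,-0.07],"twist":0},{"jaw":0.9,"travel":[0,0,-0.11],"twist":0},{"jaw":0.9,"travel":[0,0,-0.12],"twist":0}]'

```text
t: 11.7
eef_pos: [466.9, 182.0, 186.5]
tcp_rot: [3.135, -0.003, 1.38]
ft_force: [-0.3, -0.0, 0.6]
opening: 0.631
grip_force: 0.0
```

```bash
python3 go.py 369 326 190 0.6; python3 - <<'E'
from ov import *
snap("wrist","w6",s=800/560)
draw("w6",[(rect(465.6,181.5,-.19,35,65,51),(0,255,0)),(rect(465.6,181.5,-.19,28,58,0),(0,0,255)),(circ(368.4,325.9,42,10),(0,255,0)),(circ(368.4,325.9,12,44),(0,0,255))])
E
```

```text
travel [0.1228, -0.1234, 0.0153] twist 0.78 t 11.7 tcp [466.9 182.  186.5] [ 3.135e+00 -3.000e-03  1.380e+00]
```

View pics/w6.png

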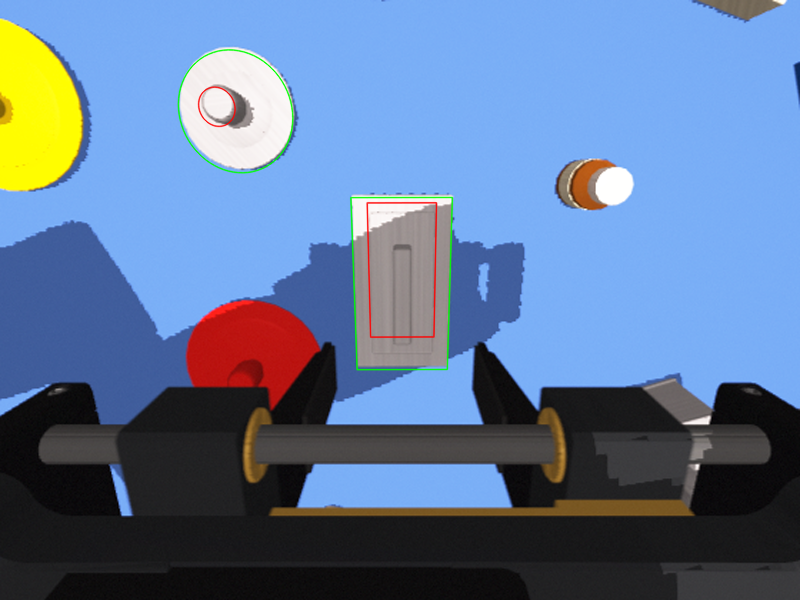

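The oblong lid is seated at the expected height and outline. The small lid's knob at (219,105) matches prediction to about 1 mm. The lid is round, so I'll keep the yaw and go grasp it.

Request:
drive_tool --targets '[{"jaw":0.8,"travel":[0.028,-0.028,0],"twist":0},{"jaw":0.8,"travel":[0.056,-0.056,0],"twist":0},{"jaw":0.8,"travel":[0.084,-0.084,0],"twist":0},{"jaw":0.8,"travel":[0.112,-0.112,0],"twist":0},{"jaw":0.8,"travel":[0.124,-0.125,0.02],"twist":0},{"jaw":0.8,"travel":[0.124,-0.125,0.05],"twist":0},{"jaw":0.7,"travel":[0.124,-0.125,0.08],"twist":0},{"jaw":0.7,"travel":[0.124,-0.125,0.08],"twist":0}]'

```text
t: 12.42
eef_pos: [363.7, 326.0, 96.8]
tcp_rot: [-3.136, 0.005, 1.381]
ft_force: [-0.4, -0.1, -0.7]
opening: 0.725
grip_force: 0.0
```

```bash
python3 go.py 369 326 35 1.38; python3 - <<'E'
from ov import *
snap("wrist","w7",s=800/560)
draw("w7",[(circ(369,326,42,10),(0,255,0)),(circ(369,326,12,44),(0,0,255))])
E
```

```text
travel [0.001, 0.0052, 0.0806] twist 0.001 t 12.42 tcp [363.7 326.   96.8] [-3.136  0.005  1.381]
```

View pics/w7.png

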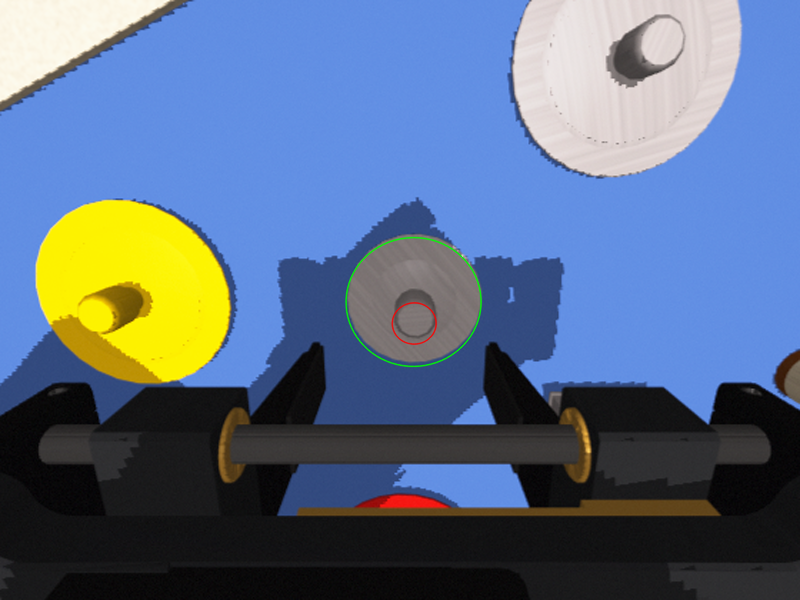

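The small lid's knob at (415,318) is within 3 mm of the mark. Closing on it.

Request:
drive_tool --targets '[{"jaw":0.6,"travel":[0.002,0.005,0.03],"twist":0},{"jaw":0.6,"travel":[0.002,0.005,0.06],"twist":0},{"jaw":0.6,"travel":[0.002,0.005,0.078],"twist":0},{"jaw":0.6,"travel":[0.002,0.005,0.08],"twist":0},{"jaw":0,"travel":[0.002,0.005,0.08],"twist":0},{"jaw":0,"travel":[0.002,0.005,0.08],"twist":0},{"jaw":0,"travel":[0.002,0.005,0.08],"twist":0},{"jaw":0,"travel":[0.002,0.005,0.08],"twist":0}]'

```text
t: 13.13
eef_pos: [372.0, 328.4, 22.6]
tcp_rot: [3.14, -0.002, 1.38]
ft_force: [0.0, 0.3, 0.4]
opening: 0.375
grip_force: 0.0
```

Request:
drive_tool --targets '[{"jaw":0,"travel":[0,0,0],"twist":0},{"jaw":0,"travel":[0,0,0],"twist":0},{"jaw":0,"travel":[0,0,0],"twist":0},{"jaw":0,"travel":[0,0,0],"twist":0}]'

```text
t: 13.47
eef_pos: [371.6, 328.2, 21.9]
tcp_rot: [3.141, -0.001, 1.38]
ft_force: [-1.1, -1.4, 8.6]
opening: 0.247
grip_force: 30.0
```

Request:
drive_tool --targets '[{"jaw":0,"travel":[0,0,-0.015],"twist":0},{"jaw":0,"travel":[0,0,-0.045],"twist":0},{"jaw":0,"travel":[0,0,-0.085],"twist":0},{"jaw":0,"travel":[0,0,-0.125],"twist":0},{"jaw":0,"travel":[0,0,-0.16],"twist":0},{"jaw":0,"travel":[0,0,-0.17],"twist":0},{"jaw":0,"travel":[0,0,-0.17],"twist":0}]'

```text
t: 14.05
eef_pos: [372.2, 328.6, 194.2]
tcp_rot: [3.138, -0.004, 1.38]
ft_force: [0.5, -0.9, -1.6]
opening: 0.245
grip_force: 30.0
```

```bash
python3 go.py 624.5 -231 190 1.38
```

```text
travel [-0.5016, 0.3539, 0.023] twist -0.0 t 14.05 tcp [372.2 328.6 194.2] [ 3.138 -0.004  1.38 ]
```

Request:
drive_tool --targets '[{"jaw":0,"travel":[-0.02,0.014,0],"twist":0},{"jaw":0,"travel":[-0.05,0.035,0],"twist":0},{"jaw":0,"travel":[-0.082,0.058,0],"twist":0},{"jaw":0,"travel":[-0.114,0.08,0],"twist":0},{"jaw":0,"travel":[-0.146,0.103,0],"twist":0},{"jaw":0,"travel":[-0.178,0.126,0],"twist":0},{"jaw":0,"travel":[-0.21,0.148,0],"twist":0},{"jaw":0,"travel":[-0.242,0.171,0],"twist":0}]'

```text
t: 14.72
eef_pos: [493.1, 56.0, 189.8]
tcp_rot: [-3.139, 0.0, 1.38]
ft_force: [0.7, 0.5, -0.4]
opening: 0.247
grip_force: 30.0
```

Request:
drive_tool --targets '[{"jaw":0,"travel":[-0.032,0.023,0],"twist":0},{"jaw":0,"travel":[-0.064,0.046,0],"twist":0},{"jaw":0,"travel":[-0.096,0.069,0],"twist":0},{"jaw":0,"travel":[-0.128,0.092,0],"twist":0},{"jaw":0,"travel":[-0.16,0.115,0],"twist":0},{"jaw":0,"travel":[-0.192,0.138,0],"twist":0},{"jaw":0,"travel":[-0.218,0.156,0],"twist":0},{"jaw":0,"travel":[-0.228,0.163,0],"twist":0}]'

```text
t: 15.38
eef_pos: [610.6, -200.5, 188.9]
tcp_rot: [-3.14, 0.0, 1.377]
ft_force: [0.3, -0.2, -1.1]
opening: 0.241
grip_force: 30.0
```

```bash
python3 go.py 624.5 -231 170 1.38
```

```text
travel [-0.0273, 0.0195, 0.0377] twist -0.003 t 15.38 tcp [ 610.6 -200.5  188.9] [-3.14   0.     1.377]
```

Request:
drive_tool --targets '[{"jaw":0,"travel":[-0.033,0.01,0],"twist":0},{"jaw":0,"travel":[-0.065,0.02,0.01],"twist":0},{"jaw":0,"travel":[-0.085,0.02,0.02],"twist":0},{"jaw":0,"travel":[-0.087,0.02,0.02],"twist":0},{"jaw":0,"travel":[-0.087,0.02,0.02],"twist":0},{"jaw":0,"travel":[-0.087,0.02,0.02],"twist":0}]'

```text
t: 15.88
eef_pos: [613.0, -285.0, 170.6]
tcp_rot: [-3.14, -0.001, 1.38]
ft_force: [-0.6, 0.5, -0.9]
opening: 0.245
grip_force: 30.0
```

```bash
python3 go.py 624.5 -231 120 1.38; python3 - <<'E'
from ov import *
snap("wrist","w8",s=800/560)
p=state()["eef_pos"]
draw("w8",[(circ(624.5,-231,35,64),(0,0,255)),(circ(p[0],p[1],42,p[2]+18.8-30.7),(0,255,0)),(circ(447.5,-164,53,70),(0,255,255))])
E
```

```text
travel [0.0552, 0.001, 0.0694] twist -0.0 t 15.88 tcp [ 613.  -285.   170.6] [-3.14e+00 -1.00e-03  1.38e+00]
```

View pics/w8.png

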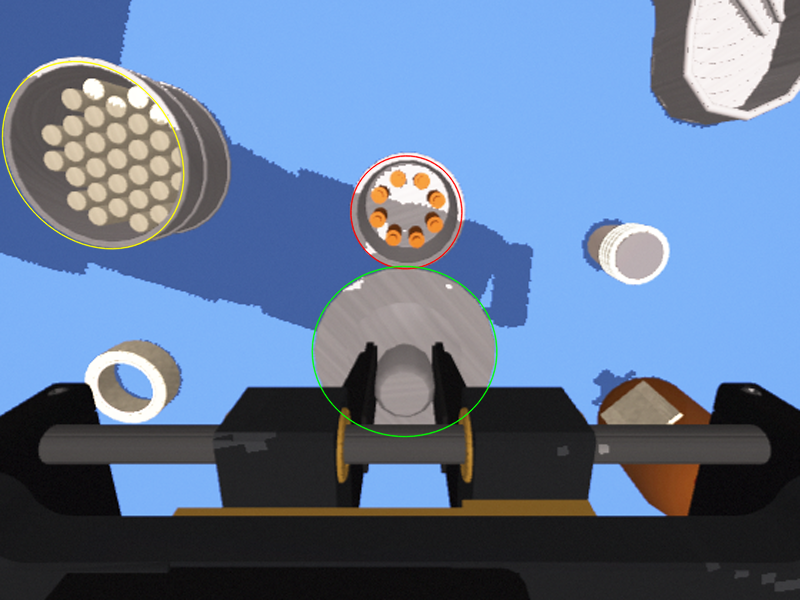

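The small jar's rim is centred at (408,209) against a predicted (407,211). The held lid matches its outline and the big jar is within about 1 mm. Placing the lid.

Request:
drive_tool --targets '[{"jaw":0,"travel":[0.03,0.002,0],"twist":0},{"jaw":0,"travel":[0.05,0.002,0.01],"twist":0},{"jaw":0,"travel":[0.056,0.002,0.035],"twist":0},{"jaw":0,"travel":[0.056,0.002,0.06],"twist":0},{"jaw":0,"travel":[0.056,0.002,0.075],"twist":0},{"jaw":0,"travel":[0.056,0.002,0.083],"twist":0},{"jaw":0,"travel":[0.056,0.002,0.089],"twist":0},{"jaw":0,"travel":[0.056,0.002,0.089],"twist":0}]'

```text
t: 16.6
eef_pos: [625.9, -230.8, 81.9]
tcp_rot: [-3.141, -0.0, 1.381]
ft_force: [0.2, -0.4, -1.8]
opening: 0.247
grip_force: 30.0
```

Request:
drive_tool --targets '[{"jaw":0,"travel":[0,0,0],"twist":0},{"jaw":0,"travel":[0,0,0],"twist":0}]'

```text
t: 16.77
eef_pos: [626.3, -231.6, 83.4]
tcp_rot: [3.14, 0.001, 1.38]
ft_force: [-0.0, 0.1, -0.7]
opening: 0.243
grip_force: 30.0
```

Request:
drive_tool --targets '[{"jaw":0,"travel":[0,0.0,0.002],"twist":0},{"jaw":0.9,"travel":[0,0,0.002],"twist":0},{"jaw":0.9,"travel":[0,0,0.002],"twist":0},{"jaw":0.9,"travel":[0,0,0.002],"twist":0},{"jaw":0.9,"travel":[0,0,0.002],"twist":0},{"jaw":0.9,"travel":[0,0,-0.03],"twist":0},{"jaw":0.9,"travel":[0,0,-0.07],"twist":0},{"jaw":0.9,"travel":[0,0,-0.105],"twist":0}]'

```text
t: 17.43
eef_pos: [625.7, -231.4, 188.8]
tcp_rot: [-3.141, -0.0, 1.38]
ft_force: [0.8, 0.2, 0.5]
opening: 0.678
grip_force: 0.0
```

```bash
python3 go.py 501 435 190 1.38; python3 - <<'E'
from h import *
snap("wrist","w9"); 
E
```

```text
travel [0.6306, -0.249, 0.0176] twist -0.0 t 17.43 tcp [ 625.7 -231.4  188.8] [-3.141 -0.     1.38 ]
```

Request:
drive_tool --targets '[{"jaw":0.9,"travel":[0.63,-0.249,0.01],"twist":0},{"jaw":0.9,"travel":[0.63,-0.249,0.01],"twist":0},{"jaw":0.9,"travel":[0.63,-0.249,0.01],"twist":0},{"jaw":0.9,"travel":[0.63,-0.249,0.01],"twist":0},{"jaw":0.9,"travel":[0.63,-0.249,0.01],"twist":0},{"jaw":0.9,"travel":[0.63,-0.249,0.01],"twist":0},{"jaw":0.9,"travel":[0.63,-0.249,0.01],"twist":0},{"jaw":0.9,"travel":[0.63,-0.249,0.01],"twist":0}]'

```text
t: 18.15
eef_pos: [563.7, 98.0, 182.4]
tcp_rot: [3.141, -0.0, 1.38]
ft_force: [1.6, -0.4, 0.5]
opening: 0.897
grip_force: 0.0
```

```bash
python3 go.py 501 435 190 1.38
```

```text
travel [0.319, -0.1256, 0.0112] twist -0.0 t 18.15 tcp [563.7  98.  182.4] [ 3.141 -0.     1.38 ]
```

Request:
drive_tool --targets '[{"jaw":0.9,"travel":[0.319,-0.126,0.011],"twist":0},{"jaw":0.9,"travel":[0.319,-0.126,0.011],"twist":0},{"jaw":0.9,"travel":[0.319,-0.126,0.011],"twist":0},{"jaw":0.9,"travel":[0.319,-0.126,0.011],"twist":0},{"jaw":0.9,"travel":[0.319,-0.126,0.011],"twist":0},{"jaw":0.9,"travel":[0.319,-0.126,0.011],"twist":0},{"jaw":0.9,"travel":[0.319,-0.126,0.011],"twist":0},{"jaw":0.9,"travel":[0.319,-0.126,0.011],"twist":0}]'

```text
t: 18.82
eef_pos: [502.3, 425.6, 171.5]
tcp_rot: [3.141, -0.0, 1.38]
ft_force: [1.3, -0.8, 0.5]
opening: 0.901
grip_force: 0.0
```

Request:
drive_tool --targets '[{"jaw":0.8,"travel":[0,0,0],"twist":0},{"jaw":0.8,"travel":[0,0,0],"twist":0},{"jaw":0.8,"travel":[0,0,0],"twist":0}]'

```text
t: 19.07
eef_pos: [502.9, 423.3, 171.2]
tcp_rot: [-3.141, 0.001, 1.38]
ft_force: [-0.1, -1.1, 0.4]
opening: 0.807
grip_force: 0.0
```

```bash
python3 go.py 501 435 35 1.38; python3 - <<'E'
from ov import *
snap("wrist","w10",s=800/560)
# knob/plate by image: plate is bright low-saturation blob vs blue
im=cv2.imread("pics/w10_raw.png");h=cv2.cvtColor(im,cv2.COLOR_BGR2HSV)
m=((h[...,1]<70)).astype(np.uint8)
n,l,st,ce=cv2.connectedComponentsWithStats(m)
for i in range(1,n):
    if st[i,4]>2000: print(st[i],ce[i].round(1))
c=np.array([proj("w10",q) for q in circ(501,435,60,10)]);print("pred bbox",c.min(0).round(1),c.max(0).round(1),"knob",proj("w10",(501,435,44)))
E
```

```text
travel [0.0112, -0.004, 0.155] twist 0.0 t 19.07 tcp [502.9 423.3 171.2] [-3.141e+00  1.000e-03  1.380e+00]
[    0     0   142   191 18023] [53.1 86.7]
[  383     0   177    74 10713] [480.7  31.8]
[ 229  126  107  105 8856] [281.6 177.9]
[ 473  154   87   63 3373] [516.2 184.1]
[    0   240   560   180 61854] [278.7 349.4]
pred bbox [225.1 128.8] [332.7 234.5] knob [278.42582346280204, 191.44989549855234]
```

The plate is about 3–4 mm further in +x and +y than estimated. Correcting for that and gripping.

Request:
drive_tool --targets '[{"jaw":0.7,"travel":[0.014,-0.001,0.035],"twist":0},{"jaw":0.6,"travel":[0.014,-0.001,0.07],"twist":0},{"jaw":0.6,"travel":[0.014,-0.001,0.11],"twist":0},{"jaw":0.6,"travel":[0.014,-0.001,0.14],"twist":0},{"jaw":0.6,"travel":[0.014,-0.001,0.154],"twist":0},{"jaw":0.5,"travel":[0.014,-0.001,0.154],"twist":0},{"jaw":0,"travel":[0.014,-0.001,0.154],"twist":0},{"jaw":0,"travel":[0.014,-0.001,0.154],"twist":0}]'

```text
t: 19.78
eef_pos: [506.0, 437.7, 19.8]
tcp_rot: [3.139, -0.002, 1.379]
ft_force: [-0.2, 0.5, 1.3]
opening: 0.443
grip_force: 0.0
```

Request:
drive_tool --targets '[{"jaw":0,"travel":[0,0,0],"twist":0},{"jaw":0,"travel":[0,0,0],"twist":0},{"jaw":0,"travel":[0,0,0],"twist":0},{"jaw":0,"travel":[0,0,0],"twist":0},{"jaw":0,"travel":[0,0,0],"twist":0},{"jaw":0,"travel":[0,0,0],"twist":0}]'

```text
t: 20.28
eef_pos: [505.1, 437.9, 19.0]
tcp_rot: [3.14, -0.001, 1.38]
ft_force: [-1.6, -1.2, 6.9]
opening: 0.246
grip_force: 30.0
```

Request:
drive_tool --targets '[{"jaw":0,"travel":[0,0,-0.015],"twist":0},{"jaw":0,"travel":[0,0,-0.045],"twist":0},{"jaw":0,"travel":[0,0,-0.085],"twist":0},{"jaw":0,"travel":[0,0,-0.125],"twist":0},{"jaw":0,"travel":[0,0,-0.16],"twist":0},{"jaw":0,"travel":[0,0,-0.17],"twist":0},{"jaw":0,"travel":[0,0,-0.17],"twist":0}]'

```text
t: 20.87
eef_pos: [505.4, 438.2, 191.1]
tcp_rot: [3.138, -0.004, 1.38]
ft_force: [0.2, -0.2, -2.4]
opening: 0.244
grip_force: 30.0
```

```bash
python3 go.py 448.5 -235 205 1.38
```

```text
travel [-0.6718, 0.0717, 0.0049] twist 0.0 t 20.87 tcp [505.4 438.2 191.1] [ 3.138 -0.004  1.38 ]
```

Request:
drive_tool --targets '[{"jaw":0,"travel":[-0.025,0.003,0],"twist":0},{"jaw":0,"travel":[-0.06,0.006,0],"twist":0},{"jaw":0,"travel":[-0.1,0.011,0],"twist":0},{"jaw":0,"travel":[-0.14,0.015,0],"twist":0},{"jaw":0,"travel":[-0.18,0.019,0],"twist":0},{"jaw":0,"travel":[-0.22,0.023,0],"twist":0},{"jaw":0,"travel":[-0.26,0.028,0],"twist":0},{"jaw":0,"travel":[-0.3,0.032,0],"twist":0}]'

```text
t: 21.53
eef_pos: [477.8, 135.1, 185.9]
tcp_rot: [-3.139, 0.001, 1.38]
ft_force: [1.6, -0.2, 0.1]
opening: 0.244
grip_force: 30.0
```

Request:
drive_tool --targets '[{"jaw":0,"travel":[-0.04,0.004,0],"twist":0},{"jaw":0,"travel":[-0.08,0.009,0],"twist":0},{"jaw":0,"travel":[-0.12,0.013,0],"twist":0},{"jaw":0,"travel":[-0.16,0.017,0],"twist":0},{"jaw":0,"travel":[-0.2,0.021,0],"twist":0},{"jaw":0,"travel":[-0.24,0.026,0],"twist":0},{"jaw":0,"travel":[-0.28,0.03,0],"twist":0},{"jaw":0,"travel":[-0.31,0.033,0],"twist":0}]'

```text
t: 22.2
eef_pos: [451.4, -176.1, 186.0]
tcp_rot: [-3.139, -0.0, 1.379]
ft_force: [0.4, -0.2, -1.9]
opening: 0.242
grip_force: 30.0
```

```bash
python3 go.py 448.5 -245 205 1.38
```

```text
travel [-0.0682, 0.0103, -0.0002] twist -0.001 t 22.2 tcp [ 451.4 -176.1  186. ] [-3.139 -0.     1.379]
```

Request:
drive_tool --targets '[{"jaw":0,"travel":[-0.035,0.005,0],"twist":0},{"jaw":0,"travel":[-0.062,0.01,0],"twist":0},{"jaw":0,"travel":[-0.068,0.01,0],"twist":0},{"jaw":0,"travel":[-0.068,0.01,0],"twist":0},{"jaw":0,"travel":[-0.068,0.01,0],"twist":0},{"jaw":0,"travel":[-0.068,0.01,0],"twist":0}]'

```text
t: 22.7
eef_pos: [449.3, -241.0, 186.9]
tcp_rot: [-3.14, -0.001, 1.381]
ft_force: [-0.3, 0.4, -0.5]
opening: 0.246
grip_force: 30.0
```

```bash
python3 go.py 448.5 -163 200 1.38; python3 - <<'E'
from ov import *
snap("wrist","w11",s=800/560)
p=state()["eef_pos"]
draw("w11",[(circ(448.5,-163,53,70),(0,0,255)),(circ(p[0],p[1],60,p[2]+18.8-27.8),(0,255,0))])
E
```

```text
travel [0.0765, -0.0156, 0.0057] twist 0.001 t 22.7 tcp [ 449.3 -241.   186.9] [-3.140e+00 -1.000e-03  1.381e+00]
```

View pics/w11.png

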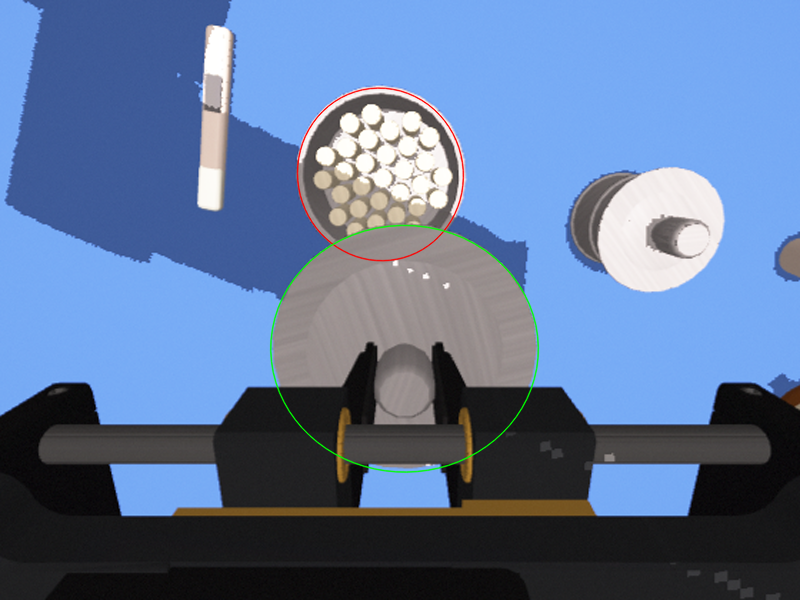

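The big jar's rim spans (297–463, from 86), matching the marked circle to 1 mm. The small lid is also visible, flat on its jar. Placing the big lid.

Request:
drive_tool --targets '[{"jaw":0,"travel":[0.035,-0.008,0],"twist":0},{"jaw":0,"travel":[0.065,-0.014,0.0],"twist":0},{"jaw":0,"travel":[0.077,-0.016,0.02],"twist":0},{"jaw":0,"travel":[0.077,-0.016,0.055],"twist":0},{"jaw":0,"travel":[0.077,-0.016,0.08],"twist":0},{"jaw":0,"travel":[0.077,-0.016,0.093],"twist":0},{"jaw":0,"travel":[0.077,-0.016,0.1],"twist":0},{"jaw":0,"travel":[0.077,-0.016,0.1],"twist":0}]'

```text
t: 23.42
eef_pos: [448.2, -162.7, 86.6]
tcp_rot: [-3.14, -0.001, 1.381]
ft_force: [-0.2, -0.7, -1.8]
opening: 0.246
grip_force: 30.0
```

Request:
drive_tool --targets '[{"jaw":0,"travel":[0,0,0],"twist":0},{"jaw":0,"travel":[0,0,0],"twist":0}]'

```text
t: 23.58
eef_pos: [449.0, -163.7, 88.6]
tcp_rot: [3.14, 0.001, 1.38]
ft_force: [0.3, 0.6, -1.2]
opening: 0.244
grip_force: 30.0
```

Request:
drive_tool --targets '[{"jaw":0,"travel":[0,-0.001,0.004],"twist":0},{"jaw":0,"travel":[0,-0.001,0.004],"twist":0},{"jaw":0,"travel":[0,-0.001,0.005],"twist":0},{"jaw":0.9,"travel":[0,-0.001,0.005],"twist":0},{"jaw":0.9,"travel":[0,-0.001,0.005],"twist":0},{"jaw":0.9,"travel":[0,-0.001,0.005],"twist":0},{"jaw":0.9,"travel":[0,-0.001,0.005],"twist":0},{"jaw":0.9,"travel":[0,0,-0.03],"twist":0}]'

```text
t: 24.25
eef_pos: [446.6, -162.8, 113.9]
tcp_rot: [-3.134, -0.002, 1.38]
ft_force: [-0.7, -0.1, -0.2]
opening: 0.537
grip_force: 0.0
```

Request:
drive_tool --targets '[{"jaw":0.9,"travel":[0,0,-0.04],"twist":0},{"jaw":0.9,"travel":[0,0,-0.08],"twist":0},{"jaw":0.9,"travel":[-0.03,0,-0.1],"twist":0},{"jaw":0.9,"travel":[-0.07,0,-0.1],"twist":0},{"jaw":0.9,"travel":[-0.11,-0.02,-0.1],"twist":0},{"jaw":0.9,"travel":[-0.15,-0.05,-0.1],"twist":0},{"jaw":0.9,"travel":[-0.19,-0.09,-0.1],"twist":0},{"jaw":0.9,"travel":[-0.22,-0.12,-0.1],"twist":0}]'

```text
t: 24.92
eef_pos: [309.5, -342.6, 217.7]
tcp_rot: [3.141, 0.0, 1.38]
ft_force: [0.3, -0.7, 0.6]
opening: 0.898
grip_force: 0.0
```

Request:
drive_tool --targets '[{"jaw":0.9,"travel":[-0.04,-0.02,0],"twist":0},{"jaw":0.9,"travel":[-0.07,-0.05,0],"twist":0},{"jaw":0.9,"travel":[-0.1,-0.08,0],"twist":0},{"jaw":0.9,"travel":[-0.13,-0.1,0],"twist":0},{"jaw":0.9,"travel":[-0.15,-0.11,0],"twist":0},{"jaw":0.9,"travel":[-0.15,-0.11,0],"twist":0},{"jaw":0.9,"travel":[-0.15,-0.11,0],"twist":0}]'

```text
t: 25.5
eef_pos: [173.7, -468.5, 217.4]
tcp_rot: [-3.142, -0.0, 1.377]
ft_force: [-0.0, -0.0, -0.4]
opening: 0.898
grip_force: 0.0
```

```bash
python3 - <<'E'
from h import *
snap("top","tf"); snap("scene","sf")
# crops: top row = top view, bottom row = scene view, of each container
C=[(448.5,-163,80),(625.5,-231,74),(655,-7,76),(465,181,58)]
o=np.zeros((400,800,3),np.uint8)
for r,(f,w) in enumerate((("tf",50),("sf",64))):
    im=cv2.imread(f"pics/{f}_raw.png")
    for i,X in enumerate(C):
        u,v=map(int,proj(f,X)); print(f,u-w//2,v-w//2)
        o[200*r:200*r+200,200*i:200*i+200]=cv2.resize(im[v-w//2:v+w//2,u-w//2:u+w//2],(200,200),interpolation=2)
cv2.imwrite("pics/cf.png",o); print(state()["eef_pos"],state()["opening"])
E
```

```text
tf 320 195
tf 344 133
tf 265 121
tf 197 189
sf 198 176
sf 150 217
sf 234 241
sf 322 206
[ 174.94134922 -467.40544558  217.54746748] 0.9043790926451297
```

View pics/cf.png

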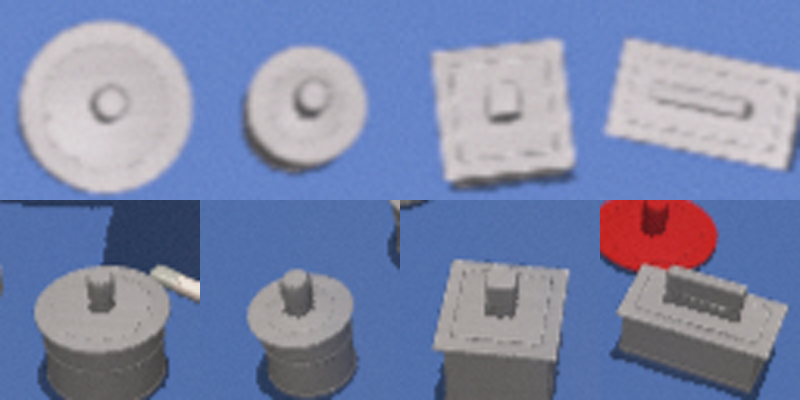

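All four lids lie flat and centred on their containers, with even overhang in both views. The gripper is clear and holds nothing, so I'm handing in.

```bash
python3 -c "
from cell import job_done
print(job_done())"
```

```text
the job is handed in; nothing more can be done
None
```

I closed all four containers with their own lids and handed the job in at about 25 s. The final top and scene pictures show every lid flat and centred. The containers stand where they were, and I never worked near the brown bottle. The gripper is empty and clear. The hand-in returned no score.

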